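# Clamp the power modules into their test sockets

### The arm

A 6-joint arm with a two-finger parallel gripper is mounted at the origin on the work surface. World frame = base frame: x ahead of the robot, y to its left, z up, the work surface at z = 0. Lengths are in m, angles in degrees, forces in N, time in s.
With the tool pointing down it reaches from about 0.325 to 0.85 m from the base axis. Payload 15.5 kg.
Tool frame: the origin (TCP) lies at the very end of the fingers, on their centre line; the grasp point (between the pads) lies arm.grip_depth behind it (arm.grip_depth is the distance from the TCP to the grasp point, in m); z points along the fingers, y is the line along which they close (so a half turn about z gives the same grasp; the last joint's range is limited). The gripper opens to 91 mm and grips with 3 to 60 N. Pads are 32 mm wide; open, the fingers measure 118 mm over their backs; the gripper's body (76 mm by 178 mm) begins 60 mm behind the grasp point.
Start: joints at [65.174, 28.281, 77.091, -0, 74.628, -5.472], TCP at [0.207, 0.59, 0.214] pointing down, gripper open.
Joint ranges: [-166.48, 166.48], [-47.26, 123.95], [12.59, 153.08], [-70.14, 250.14], [6.76, 159.57], [-176.63, 176.63]. Speed limits (degrees/s): [108.29, 108.29, 147.25, 172.46, 172.46, 172.46].

### API

Orientations are given as a 3x3 rotation matrix whose columns are the frame's x, y, z axes.
In Python, from rig import arm gives the robot as it stands. Calls block until the motion is done:
- arm.move_to(position, orientation): joint-space move of the TCP to a pose.
- arm.move_l(position, orientation=None, feed=0.15): straight line of the TCP; orientation=None keeps the orientation; feed is the mean speed in m/s.
- arm.move_joints(angles): joint-space move.
- arm.grip(opening): finger opening in m; the grip force is fixed at half the most; returns when the fingers have stopped.
- arm.sleep(seconds).
- arm.solve_ik(position, orientation): joint angles nearest the present ones, or None.
- arm.snapshot(name): name is "side" or "top"; returns the picture (384x512x3 uint8, red, green, blue); there is no depth.
- arm.get_calibration(name): a dict with "intrinsics" (3x3 intrinsics, pixels), "cam_to_world" (4x4, takes a point from camera to world coordinates). Camera axes: x right, y down, z forward; pixel columns grow to the right and rows downward; lengths in m; the calibration is good to about 2 mm. A picture is of the moment at which its call begins. get_calibration takes no time and is no camera call.
A pose or a line that the arm cannot do raises arm.Unreachable and nothing moves.
- arm.sign_off(): hands the job in; it is judged then, once.
Readings, each from a call of its own:
- arm.current_t(): time.
- arm.current_joint_positions(): joint angles.
- arm.current_dq(): joint speeds.
- arm.current_tau(): joint torques, N m.
- arm.current_ee_pos(): TCP position.
- arm.current_tool_rot(): TCP orientation.
- arm.current_force(): force on the tool from outside, world axes, zero at the start.
- arm.current_torque(): the same for the moment, N m.
- arm.current_width(): finger opening in m.
- arm.current_grasp_force(): force on a finger pad.
Only numpy, scipy, OpenCV 4.12 (cv2) and the standard library are available. Lean on these libraries where they do the work, as an engineer would, in place of code of your own. Each camera call takes 0.05 s, during which the arm holds its last target. There are 200 camera calls.

### The job

Get the power modules lying on the bench ready for their test run. Turn the isolator off first and keep it off whenever you touch a module; lay every module flat in the nest of a clamp socket of its own and turn that socket's knob clockwise until it clicks over and its toe stands over the module (a knob that is closed over an empty nest can be clicked back open). When all the modules are clamped, turn the isolator back on; leave everything else on the bench where it is.

Things in the scene. Friction and masses are not known exactly. Their poses are not given: they have to be found in the camera images.
- module0: Power module: a plain block 40 long (its x) x 30 wide (its y) x 28 mm high (z), about 90 g, aluminium with a dark ribbed top; all modules are alike. Origin: centre of the underside. Only two or three of the modules are there in a run; they start lying flat on the bench at any yaw.
- module1: Power module: a plain block 40 long (its x) x 30 wide (its y) x 28 mm high (z), about 90 g, aluminium with a dark ribbed top; all modules are alike. Origin: centre of the underside. Only two or three of the modules are there in a run; they start lying flat on the bench at any yaw.
- module2: Power module: a plain block 40 long (its x) x 30 wide (its y) x 28 mm high (z), about 90 g, aluminium with a dark ribbed top; all modules are alike. Origin: centre of the underside. Only two or three of the modules are there in a run; they start lying flat on the bench at any yaw.
- socket0: Clamp socket, fixed, all alike: plate 8 mm thick, y +-32, x -38 to 104 mm. Origin on the bench under the nest's centre; x runs from nest to knob axis (x = 60) on a grey housing (x 44 to 100, y +-19, 37 high). Nest: frame 46 (x) x 36 mm (y) inside, floor 8 mm above the bench, walls 4 thick, top at 14 mm. A module lies in it lengthwise along x, 3 mm play each side, its top then at 36 mm.
- knob0 (a joint): Angle of socket0's clamp knob (vertical axis): 0 open, 1.3 rad clicked over; grows clockwise seen from above. A sprung detent (peak 0.2 N m) drives it back to 0 below 0.65 rad and on to 1.3 above it. May start open or closed, also over an empty nest. Closed, the toe points along the socket's -x over the nest's middle and bars it; open, it points 1.3 rad counter-clockwise of that, clear.
- grip0 (a point): Grip point on the axis of knob0, 64 mm above the bench. The grip is a black bar 40 mm long, 12 mm thick, from 44 to 70 mm above the bench; take it from above across its thickness. The point's x axis points along the bar, outward along the toe.
- toe0 (a point): Point under the clamp toe of knob0, 60 mm out from the knob's axis, 38 mm above the bench. The toe is a steel arm turning with the knob, in line with the bar: 12 mm wide, 38 to 44 mm above the bench, 66 mm long from the axis. Closed, this point is over the nest's centre, 2 mm above a seated module.
- socket1: Clamp socket, fixed, all alike: plate 8 mm thick, y +-32, x -38 to 104 mm. Origin on the bench under the nest's centre; x runs from nest to knob axis (x = 60) on a grey housing (x 44 to 100, y +-19, 37 high). Nest: frame 46 (x) x 36 mm (y) inside, floor 8 mm above the bench, walls 4 thick, top at 14 mm. A module lies in it lengthwise along x, 3 mm play each side, its top then at 36 mm.
- knob1 (a joint): Angle of socket1's clamp knob (vertical axis): 0 open, 1.3 rad clicked over; grows clockwise seen from above. A sprung detent (peak 0.2 N m) drives it back to 0 below 0.65 rad and on to 1.3 above it. May start open or closed, also over an empty nest. Closed, the toe points along the socket's -x over the nest's middle and bars it; open, it points 1.3 rad counter-clockwise of that, clear.
- grip1 (a point): Grip point on the axis of knob1, 64 mm above the bench. The grip is a black bar 40 mm long, 12 mm thick, from 44 to 70 mm above the bench; take it from above across its thickness. The point's x axis points along the bar, outward along the toe.
- toe1 (a point): Point under the clamp toe of knob1, 60 mm out from the knob's axis, 38 mm above the bench. The toe is a steel arm turning with the knob, in line with the bar: 12 mm wide, 38 to 44 mm above the bench, 66 mm long from the axis. Closed, this point is over the nest's centre, 2 mm above a seated module.
- socket2: Clamp socket, fixed, all alike: plate 8 mm thick, y +-32, x -38 to 104 mm. Origin on the bench under the nest's centre; x runs from nest to knob axis (x = 60) on a grey housing (x 44 to 100, y +-19, 37 high). Nest: frame 46 (x) x 36 mm (y) inside, floor 8 mm above the bench, walls 4 thick, top at 14 mm. A module lies in it lengthwise along x, 3 mm play each side, its top then at 36 mm.
- knob2 (a joint): Angle of socket2's clamp knob (vertical axis): 0 open, 1.3 rad clicked over; grows clockwise seen from above. A sprung detent (peak 0.2 N m) drives it back to 0 below 0.65 rad and on to 1.3 above it. May start open or closed, also over an empty nest. Closed, the toe points along the socket's -x over the nest's middle and bars it; open, it points 1.3 rad counter-clockwise of that, clear.
- grip2 (a point): Grip point on the axis of knob2, 64 mm above the bench. The grip is a black bar 40 mm long, 12 mm thick, from 44 to 70 mm above the bench; take it from above across its thickness. The point's x axis points along the bar, outward along the toe.
- toe2 (a point): Point under the clamp toe of knob2, 60 mm out from the knob's axis, 38 mm above the bench. The toe is a steel arm turning with the knob, in line with the bar: 12 mm wide, 38 to 44 mm above the bench, 66 mm long from the axis. Closed, this point is over the nest's centre, 2 mm above a seated module.
- isolator: Isolator switch box, fixed to the bench: grey, 90 x 90 x 50 mm high, with a rotary handle in the middle of its top. Origin: centre of its underside.
- handle (a joint): Angle of the isolator's handle (vertical axis, middle of the box): 0 off, bar along the box's y; 1.57 rad on, bar along the box's x; grows clockwise seen from above. A sprung detent (peak 0.3 N m) drives it to off below 0.785 rad and to on above it. Black bar 60 mm long, 14 mm thick, from 56 to 86 mm above the bench. It starts on.
- handle_grip (a point): Point on the handle's axis, 74 mm above the bench, 12 mm below the top of the bar: where to grip it from above, across its thickness. Its own x axis points along the bar.
- spool: Bystander: solder spool, 52 mm dia., 46 mm high, standing. Leave it where it is.
- cleaner: Bystander: black tip-cleaner cup, 60 mm dia., 50 mm high. Leave it where it is.
- dropper: Bystander: white dropper bottle, 28 mm dia., 85 mm high. Leave it where it is.
- jar: Bystander: low clear jar, 44 mm dia., 26 mm high. Leave it where it is.
- driver: Bystander: screwdriver, 160 mm long, lying. Leave it where it is.
- partsbox: Bystander: open clear parts box, 90 x 70 x 25 mm. Leave it where it is.
There are look-alikes about, which are no part of the job. What is shaped like the socket1 but purple or red is not meant.

How it is judged:
By the outcome, as a careful person would: the job done as asked, in the order asked, and still so for the second after the job is handed in, with the robot touching nothing.
Of module0, module1, module2 only 2 to 3 are there at a start; the rules pass over those that are not, and their reading is None.
At some moment in a run one of module0, module1, module2 may be knocked a few centimetres aside while the robot is not near it.
Once in a run the grip may slacken for a moment while it holds something.
It also fails if it takes over 210 s, if anything falls off the work surface, if the arm or the gripper's body presses on something with over 40 N, if the wrist force passes 120 N, or if a joint passes its speed limit or range.

## Working session

There is one attempt and no reset: what is moved stays moved. The work goes in short steps, each a Python script; the robot and the scene stay as the last script left them, time stands still between calls to the robot, and variables do not carry over. Pictures are saved under pics/ and viewed, at most 14 in all, crops included, and the job is handed in when it is done.

```bash
ls; mkdir -p pics; python3 - <<'E'
from rig import arm
import cv2
for n in("top","side"):
    im=arm.snapshot(n); cv2.imwrite(f"pics/{n}0.png",cv2.resize(im[:,:,::-1],(800,600),interpolation=cv2.INTER_CUBIC)); cv2.imwrite(f"pics/{n}0raw.png",im[:,:,::-1])
    c=arm.get_calibration(n); print(n,c)
print(arm.grip_depth,arm.current_tool_rot(),arm.current_width(),arm.current_t())
E
```

```text
pics
top {'intrinsics': array([[450.03542228,   0.        , 251.3564616 ],
       [  0.        , 450.03542228, 191.09814815],
       [  0.        ,   0.        ,   1.        ]]), 'cam_to_world': array([[ 0.03291707, -0.97807833,  0.2056192 ,  0.24128291],
       [-0.99944327, -0.03109229,  0.01210028, -0.05974002],
       [-0.00544185, -0.20590303, -0.97855727,  1.45866128],
       [ 0.        ,  0.        ,  0.        ,  1.        ]])}
side {'intrinsics': array([[434.91447922,   0.        , 262.11355506],
       [  0.        , 434.91447922, 187.80841647],
       [  0.        ,   0.        ,   1.        ]]), 'cam_to_world': array([[-0.88607884, -0.35662913,  0.29610801,  0.20948122],
       [-0.46330989,  0.66150433, -0.58970838,  0.61340068],
       [ 0.01443045, -0.65971788, -0.75137479,  0.91542171],
       [ 0.        ,  0.        ,  0.        ,  1.        ]])}
0.0188 [[-9.43474917e-01  3.31443592e-01 -4.75905452e-04]
 [ 3.31443912e-01  9.43474400e-01 -9.94649652e-04]
 [ 1.19334358e-04 -1.09616296e-03 -9.99999392e-01]] 0.09117098279529734 0.1
```

View pics/top0.png

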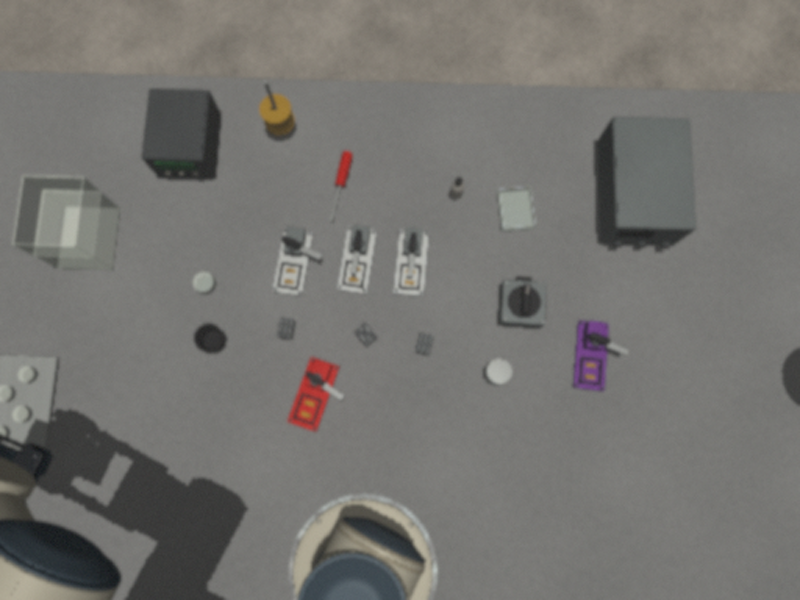

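View pics/side0.png

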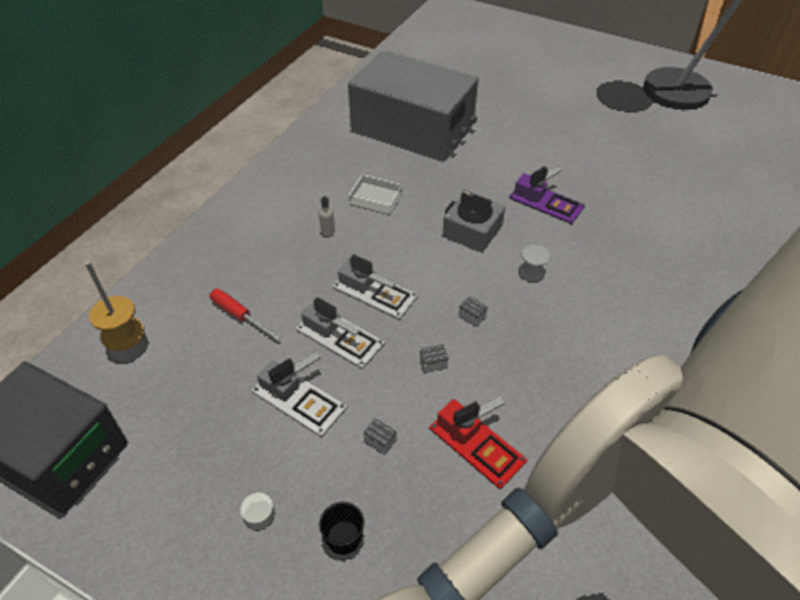

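The two views show three white sockets and three modules. In the top view (800 px scale) the white nests are at (291,276) open, (354,272) closed and (410,277) closed. The modules are at (287,328), (366,335) and (424,344), and the isolator is at (523,303).

What could be mistaken for the targets: the red socket (308,405), the purple socket (590,370), the dark cup (210,338) and the instruments at (180,130) and (650,175). By the description the white sockets and the ribbed blocks are the right ones. I'll check that in a close crop.

```bash
cat > det.py <<'E'
import numpy as np,cv2
from rig import arm
CAL={n:arm.get_calibration(n) for n in("top","side")}
def ray(n,uv,z):
    uv=np.atleast_2d(np.asarray(uv,float)); K=CAL[n]["intrinsics"];T=CAL[n]["cam_to_world"]
    d=np.c_[uv,np.ones(len(uv))]@np.linalg.inv(K).T@T[:3,:3].T; o=T[:3,3]
    return (o+d*((z-o[2])/d[:,2])[:,None])[:,:2]
def proj(n,P):
    P=np.atleast_2d(np.asarray(P,float)); K=CAL[n]["intrinsics"];T=CAL[n]["cam_to_world"]
    c=(P-T[:3,3])@T[:3,:3]; q=c@K.T; return q[:,:2]/q[:,2:]
def rect(n,pts,z):
    """min-area rectangle of pixel points cast on plane z: centre, (long,short), yaw of long side (rad)"""
    c,(w,h),a=cv2.minAreaRect((ray(n,pts,z)*1000).astype(np.float32))
    if w<h: w,h,a=h,w,a+90
    return np.array(c)/1000,(w,h),np.radians(a)
def blobs(mask,amin,amax):
    k,l,s,c=cv2.connectedComponentsWithStats(mask.astype(np.uint8))
    return [(c[i],s[i,4],np.argwhere(l==i)[:,::-1]) for i in range(1,k) if amin<=s[i,4]<=amax]
def outline(pts):
    # pixel squares' corners
    return np.vstack([pts+d for d in ([-.5,-.5],[.5,-.5],[-.5,.5],[.5,.5])])
E
python3 - <<'E'
from det import *
for n,(x0,x1,y0,y1) in dict(top=(165,360,135,240),side=(150,340,150,300)).items():
    im=cv2.imread(f"pics/{n}0raw.png")
    s=4 
    cv2.imwrite(f"pics/{n}0crop.png",cv2.resize(im[y0:y1,x0:x1],None,fx=s,fy=s,interpolation=cv2.INTER_NEAREST))
    hsv=cv2.cvtColor(im,cv2.COLOR_BGR2HSV); W=(hsv[...,2]>165)&(hsv[...,1]<40)
    print(n,"white")
    for c,a,p in blobs(W,60,5000):
        r=rect(n,outline(p),.008); print(c.round(1),a,r[0].round(4),np.round(r[1],1),round(np.degrees(r[2]),1))
E
```

```text
top white
[ 44.7 145. ] 225 [0.6831 0.6609] [88.7 34.5] 0.7
[235.5 164.5] 83 [0.6314 0.0206] [115.3  27.4] 174.4
[255.3 166.2] 70 [ 0.6304 -0.056 ] [118.2  20.9] 176.3
[270.4 166.5] 98 [ 0.6292 -0.0976] [117.8  24.4] 176.7
[188.6 168.3] 74 [0.5993 0.1787] [75.5 61.7] 173.3
[319.1 237.5] 148 [ 0.4004 -0.2663] [45.4 45.1] 0.3
[263.1 351.2] 401 [ 0.055 -0.082] [217.8  71.5] 29.3
[199.7 347.7] 408 [0.0519 0.102 ] [166.4  39.6] 153.1
[ 11.6 374.4] 471 [-0.0394  0.6631] [93. 66.] 91.9
side white
[240.8 124.2] 209 [ 0.7531 -0.3057] [82.8 48.6] 6.3
[233.6 190.3] 124 [ 0.6284 -0.0586] [128.8  27.2] 176.7
[209.8 219.2] 150 [0.6332 0.0579] [125.7  25.5] 173.2
[395.9 258.6] 1211 [ 0.1707 -0.0602] [244.5  67.2] 66.2
[188.8 257. ] 319 [0.6241 0.1743] [136.4  65.8] 173.4
[201.1 260.2] 129 [0.5889 0.1775] [44.7 34.9] 173.3
[211.5 268. ] 64 [0.5558 0.1858] [55.2 12.5] 84.1
[473.1 314.8] 2990 [-0.0092 -0.0021] [286.5 130.5] 155.9
[163.6 324.2] 297 [0.5733 0.3511] [43.9 43.1] 28.0
[311.8 353.8] 807 [0.2631 0.2591] [128.7  46.5] 69.0
[ 31.1 365.3] 141 [0.7622 0.5485] [161.9   6. ] 0.0
[  8.6 372. ] 80 [0.7874 0.5788] [48.  10.1] 90.1
[ 38.8 379.1] 91 [0.728  0.5634] [58.8 18.5] 179.8
```

View pics/top0crop.png

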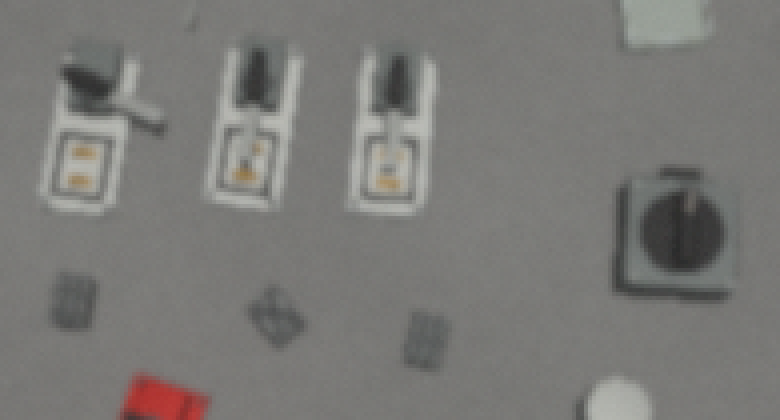

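View pics/side0crop.png

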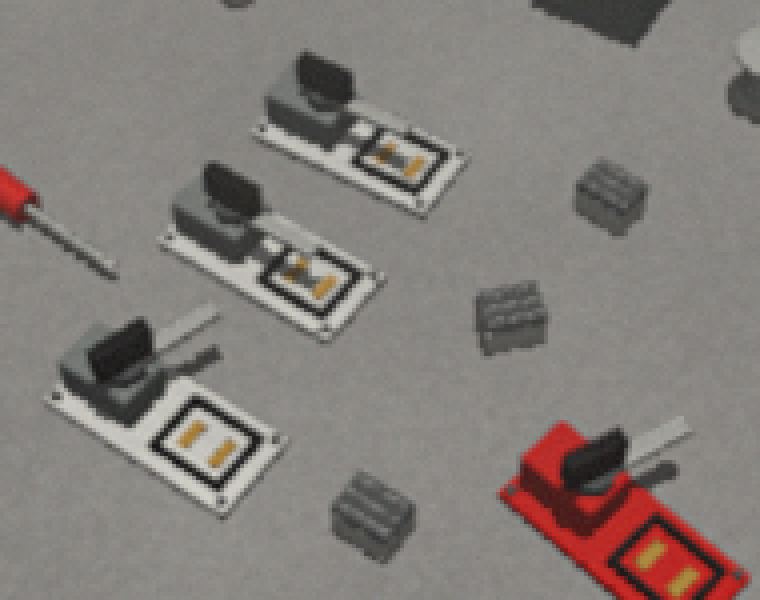

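The crops confirm the choice: three white plates, with the left toe swung clear and the middle and right toes over their empty nests. There are three ribbed blocks at top crop (73,302), (276,315) and (427,340). Next I'll measure positions and look closely at the isolator.

```bash
cat >> det.py <<'E'
S=4
def crop(im,n,P,half):
    """upsampled crop round world point P; returns image and function crop px->image px"""
    u,v=proj(n,P)[0].astype(int); x0,y0=u-half,v-half
    c=cv2.resize(im[max(y0,0):v+half,max(x0,0):u+half],None,fx=S,fy=S,interpolation=cv2.INTER_CUBIC)
    return c,lambda p:(np.asarray(p,float)+.5)/S-.5+[max(x0,0),max(y0,0)]
def hull_module(im,n,xy):
    c,f=crop(im,n,[*xy,.014],16); g=c.mean(2); bg=np.median(g); m=g<bg-14
    m=cv2.morphologyEx(m.astype(np.uint8),cv2.MORPH_CLOSE,np.ones((9,9),np.uint8))
    b=max(blobs(m,300,20000),key=lambda b:b[1]); h=cv2.convexHull(b[2].astype(np.int32)).reshape(-1,2)
    M=cv2.moments(h.astype(np.float32)); cen=f([M["m10"]/M["m00"],M["m01"]/M["m00"]])
    return ray(n,cen,.014)[0],rect(n,f(h),.020)
def plate(im,n,xy):
    c,f=crop(im,n,[*xy,.008],36); hsv=cv2.cvtColor(c,cv2.COLOR_RGB2HSV)
    m=(hsv[...,2]>152)&(hsv[...,1]<45)
    m=cv2.morphologyEx(m.astype(np.uint8),cv2.MORPH_CLOSE,np.ones((7,7),np.uint8))
    q=f([[0,0]]); pts=[]
    for cc,a,p in blobs(m,60,1e6):
        w=ray(n,f(p),.008); 
        if np.linalg.norm(w.mean(0)-xy)<.075: pts.append(f(p))
    pts=np.vstack(pts); c0,s,a=rect(n,pts,.008)
    ax=np.array([np.cos(a),np.sin(a)]); 
    if ax[0]<0: ax=-ax
    w=ray(n,pts,.008); o=c0+ax*(-s[0]/2/1000+.038)
    return o,s,np.degrees(np.arctan2(ax[1],ax[0]))
E
python3 - <<'E'
from det import *
I={n:cv2.imread(f"pics/{n}0raw.png")[:,:,::-1].copy() for n in("top","side")}
for s in [(.631,.179),(.631,.058),(.629,-.058)]:
    for n in I:
        o,sz,a=plate(I[n],n,s); print("sock",n,o.round(4),np.round(sz,1),round(a,1))
for uv in [(183.5,210),(234,214.5),(271,220)]:
    g=ray("top",uv,.014)[0]
    for n in I:
        c,r=hull_module(I[n],n,g); print("mod",n,c.round(4),np.round(r[1],1),np.degrees(r[2]).round(1))
g=ray("top",(335,193),.05)[0]; print(g)
A=[crop(I[n],n,[*g,.05],30)[0] for n in I]
cv2.imwrite("pics/iso.png",cv2.resize(np.hstack(A)[:,:,::-1],(800,400)))
E
```

```text
sock top [0.5894 0.1798] [133.4  63.2] -6.7
sock side [0.5851 0.1535] [142.6 113.8] -6.6
sock top [0.5978 0.0423] [132.7  63.8] -6.6
sock side [0.5965 0.0356] [140.6 103.9] 33.5
sock top [ 0.6245 -0.0717] [144.8 133.3] 87.3
sock side [ 0.5946 -0.0769] [141.9  65.2] -3.4
mod top [0.474  0.1785] [47.1 37. ] 173.5
mod side [0.4734 0.178 ] [50.9 45.9] 173.6
mod top [0.4668 0.0133] [46.2 34.8] 42.3
mod side [0.466  0.0124] [52.3 50.3] 132.0
mod top [ 0.4509 -0.1083] [46.  33.4] 166.8
mod side [ 0.4504 -0.1093] [55.  53.8] 79.3
[ 0.53956101 -0.30943207]
```

View pics/iso.png

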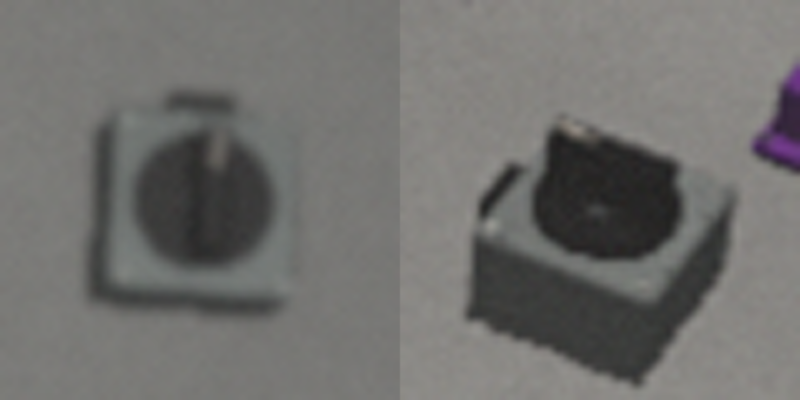

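The isolator's handle bar points roughly along world x, with a pale mark at its far end. The dial centre is at about (204,200) of the top half and the box is nearly axis-aligned. I'll tighten the socket regions and fit the box's top face.

```bash
cat >> det.py <<'E'
def plate(im,n,cxy,yaw):
    """nest origin from white plate near rough plate centre cxy, rough yaw (rad)"""
    c,f=crop(im,n,[*cxy,.008],40); hsv=cv2.cvtColor(c,cv2.COLOR_RGB2HSV)
    p=f(np.argwhere((hsv[...,2]>152)&(hsv[...,1]<45))[:,::-1]); w=ray(n,p,.008)-cxy
    ax=np.array([np.cos(yaw),np.sin(yaw)]); ay=np.array([-ax[1],ax[0]])
    k=(abs(w@ax)<.085)&(abs(w@ay)<.04); c0,s,a=rect(n,p[k],.008)
    ax=np.array([np.cos(a),np.sin(a)]); ax*=np.sign(ax[0])
    return c0+ax*(-s[0]/2/1000+.038),s,np.degrees(np.arctan2(ax[1],ax[0]))
E
python3 - <<'E'
from det import *
I={n:cv2.imread(f"pics/{n}0raw.png")[:,:,::-1].copy() for n in("top","side")}
for s,y in [((.624,.174),-6.6),((.631,.039),-6.6),((.63,-.077),-3.4)]:
    for n in I:
        o,sz,a=plate(I[n],n,s,np.radians(y)); print("sock",n,o.round(4),np.round(sz,1),round(a,1))
for n in I:
    c,f=crop(I[n],n,[.5396,-.3094,.05],26); g=c.astype(int)
    d=g[...,1]-g[...,0]; m=(d>4)&(g[...,1]>85); m=cv2.morphologyEx(m.astype(np.uint8),cv2.MORPH_OPEN,np.ones((5,5)))
    b=max(blobs(m,100,1e6),key=lambda b:b[1]); r=rect(n,f(b[2]),.05); print("box",n,b[1],r[0].round(4),np.round(r[1],1),np.degrees(r[2]).round(1))
    if n=="top":
        m=g.mean(2)<75; b=[x for x in blobs(m,300,1e5)]
        for x in b:
            cc,rr=cv2.minEnclosingCircle(ray(n,f(x[2]),.053).astype(np.float32)*1000); print("dial",x[1],np.round(cc,1),round(rr,1))
E
```

```text
sock top [0.5894 0.1798] [133.4  63.2] -6.7
sock side [0.5875 0.1743] [142.6  72.1] -6.6
sock top [0.5978 0.0423] [132.7  63.8] -6.6
sock side [0.597  0.0415] [142.6  64.1] -6.8
sock top [ 0.5956 -0.0753] [133.7  65.2] -3.5
sock side [ 0.5946 -0.0769] [142.   65.2] -3.4Traceback (most recent call last):
  File "<stdin>", line 9, in <module>
ValueError: max() iterable argument is empty
```

```bash
python3 - <<'E'
from det import *
I={n:cv2.imread(f"pics/{n}0raw.png")[:,:,::-1].copy() for n in("top","side")}
im=I["top"]; u,v=proj("top",[.5396,-.3094,.05])[0]; print(u,v)
print([tuple(im[int(v),int(u)+d]) for d in(-20,-15,-12,-8,0,4,8,12,13,18)])
g=im.astype(int)
c,f=crop(im,"top",[.5396,-.3094,.05],26); g=cv2.GaussianBlur(c,(0,0),3).astype(int)
d=g[...,2]-g[...,0]; print(np.percentile(d,[5,25,50,75,95]))
bgd=np.percentile(d[:8],50)
m=(d>bgd+5)&(g[...,1]>80)
for x in blobs(m,100,1e6): r=rect("top",f(x[2]),.05); print("box",x[1],r[0].round(4),np.round(r[1],1),np.degrees(r[2]).round(1))
m=c.mean(2)<75
for x in blobs(m,300,1e5):
    h=cv2.convexHull(x[2].astype(np.int32)).reshape(-1,2)
    w=ray("top",f(h),.053); cc,rr=cv2.minEnclosingCircle(w.astype(np.float32)*1000); r=rect("top",f(h),.053);print("dial",x[1],np.round(cc,1),round(rr,1),r)
E
```

```text
334.9898746468866 192.98773087138545
[(np.uint8(124), np.uint8(124), np.uint8(121)), (np.uint8(81), np.uint8(81), np.uint8(79)), (np.uint8(101), np.uint8(103), np.uint8(101)), (np.uint8(61), np.uint8(61), np.uint8(62)), (np.uint8(45), np.uint8(47), np.uint8(45)), (np.uint8(54), np.uint8(54), np.uint8(54)), (np.uint8(59), np.uint8(58), np.uint8(57)), (np.uint8(94), np.uint8(97), np.uint8(95)), (np.uint8(108), np.uint8(112), np.uint8(110)), (np.uint8(120), np.uint8(120), np.uint8(116))]
[-4. -3. -3. -1.  2.]
dial 1277 [ 530.4 -299.5] 57.1 (array([ 0.51178943, -0.27979248]), (114.09127807617188, 58.81260681152344), np.float64(0.7567289013676091))
dial 4703 [ 541.  -308.1] 32.8 (array([ 0.54035529, -0.3092005 ]), (63.42293930053711, 62.00667190551758), np.float64(2.1207919223543836))
```

```bash
python3 - <<'E'
from det import *
for n in("top","side"):
    im=cv2.imread(f"pics/{n}0raw.png")[:,:,::-1].copy()
    c,f=crop(im,n,[.5396,-.3094,.05],24); g=cv2.GaussianBlur(c,(0,0),2.5).astype(int)
    d=g[...,2]-g[...,0]; m=(d>=-1)&(g[...,1]>84)
    for x in blobs(m,600,1e6): r=rect(n,f(x[2]),.05); print(n,"box",x[1],r[0].round(4),np.round(r[1],1),np.degrees(r[2]).round(1))
    # bar: darkest, cast at z=.086 
    g=c.mean(2); m=g<52
    for x in blobs(m,100,1e6): r=rect(n,f(x[2]),.086); print(n,"dark",x[1],r[0].round(4),np.round(r[1],1),np.degrees(r[2]).round(1))
E
```

```text
top box 7462 [ 0.5371 -0.3079] [103.4  99.3] 179.2
top dark 794 [ 0.5336 -0.3034] [54.9 17.9] 1.0
side box 3449 [ 0.538  -0.3078] [90.1 89.4] 177.7
side dark 4732 [ 0.5276 -0.2776] [74.5 60.9] 105.3
side dark 133 [ 0.5714 -0.2594] [30.8  3.5] 88.3
```

Measurements agree with the given sizes: the plates are 64 mm wide, the box face is 90 mm, and the two views differ by about 1 mm. I'll write motion helpers and turn the isolator off.

```bash
cat > act.py <<'E'
from det import *
SOCK=[((.5887,.1790),-6.7),((.5974,.0419),-6.7),((.5951,-.0761),-3.45)]
ISO=((.539,-.3085),-2.)
OPEN=np.degrees(1.3)
def R(th):
    c,s=np.cos(np.radians(th)),np.sin(np.radians(th)); return np.array([[c,s,0],[s,-c,0],[0,0,-1.]])
def above(xy,th,z=.13): arm.move_to([*xy,z],R(th))
def line(xy,z,th=None,feed=.15): arm.move_l([*xy,z],None if th is None else R(th),feed=feed)
def turn(deg):
    """rotate the tool by deg, + = counter-clockwise from above (last joint only)"""
    q=np.array(arm.current_joint_positions()); q[5]-=deg; arm.move_joints(q)
def yaw(): r=np.array(arm.current_tool_rot()); return np.degrees(np.arctan2(r[1,0],r[0,0]))
def status(s=""):
    print(s,"t %.1f w %.1f gf %.1f"%(arm.current_t(),arm.current_width()*1e3,arm.current_grasp_force()),"F",np.round(arm.current_force(),1),"Mz",round(arm.current_torque()[2],2),"z %.4f yaw %.1f"%(arm.current_ee_pos()[2],yaw()),flush=True)
def knob(xy,th0,dth,z,hi=.13):
    arm.grip(.045); above(xy,th0,hi); line(xy,z); arm.grip(.004); status("gripped")
    turn(dth); status("turned"); arm.grip(.045); line(xy,hi,feed=.25)
def axis(i):
    (x,y),a=SOCK[i]; return x+.06*np.cos(np.radians(a)),y+.06*np.sin(np.radians(a))
def open_knob(i): knob(axis(i),SOCK[i][1],OPEN-3,.047)
def close_knob(i): knob(axis(i),SOCK[i][1]+OPEN,-OPEN+3,.047)
def shot(tag,names=("top","side"),save=True):
    I={n:arm.snapshot(n) for n in names}
    if save:
        for n in I: cv2.imwrite(f"pics/{tag}_{n}.png",I[n][:,:,::-1])
    return I
E
python3 - <<'E'
from act import *
status(); knob(ISO[0],ISO[1],87,.062,.14); status()
above((.45,-.31),88,.2)
I=shot("iso1")
cv2.imwrite("pics/iso1.png",np.hstack([cv2.resize(crop(I[n],n,[*ISO[0],.05],30)[0],(400,400)) for n in I])[:,:,::-1])
E
```

```text
t 0.1 w 91.2 gf 0.0 F [ 1.   0.4 -0.4] Mz 0.04 z 0.2134 yaw 160.6
gripped t 5.5 w 13.6 gf 30.0 F [-1.1 -5.9  1.8] Mz 0.01 z 0.0624 yaw -2.0
turned t 6.9 w 13.8 gf 30.0 F [-4.4  4.7  6.1] Mz 0.11 z 0.0624 yaw 85.0
 t 8.1 w 44.9 gf 0.0 F [ 0.3 -0.2 -0.6] Mz 0.09 z 0.1409 yaw 85.0
```

View pics/iso1.png

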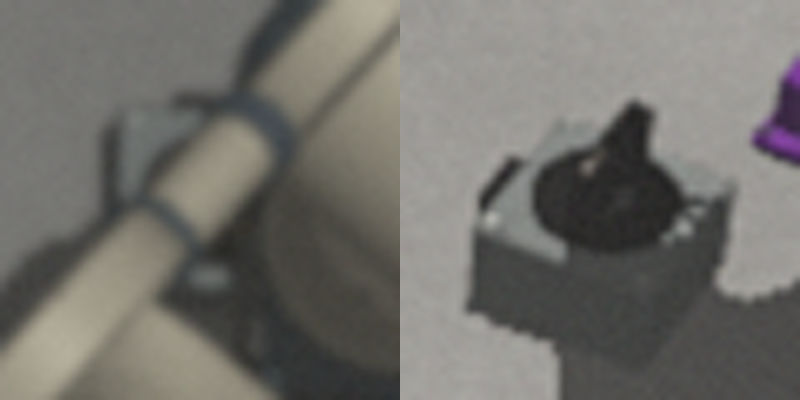

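The side half shows the handle bar at (630,140) turned a quarter turn, along the box's y, so the isolator is off. Next I'll open knobs 2 and 1.

```bash
cat >> act.py <<'E'
HOME=[65.174,28.281,77.091,0,74.628,-5.472]
def find_modules(I,guess):
    for g in guess:
        for n in I:
            c,r=hull_module(I[n],n,g); print("mod",n,c.round(4),np.round(r[1],1),np.degrees(r[2]).round(1))
def overview(I,name):
    A=[]
    for n,(x0,y0,w,h) in dict(top=(165,130,200,110),side=(150,120,200,180)).items():
        c=I[n][y0:y0+h,x0:x0+w]; A.append(cv2.resize(c,(400,int(400*h/w)),interpolation=cv2.INTER_CUBIC))
    H=max(a.shape[0] for a in A); A=[np.pad(a,((0,H-a.shape[0]),(0,0),(0,0))) for a in A]
    cv2.imwrite(name,np.hstack(A)[:,:,::-1])
E
python3 - <<'E'
from act import *
open_knob(2); open_knob(1); arm.move_joints(HOME); status()
I=shot("k1"); overview(I,"pics/k1.png"); find_modules(I,[(.474,.178),(.4665,.013),(.4507,-.1087)])
E
```

```text
gripped t 12.1 w 11.7 gf 30.0 F [0.3 4.8 4.8] Mz 0.03 z 0.0473 yaw -3.4
turned t 13.3 w 11.3 gf 30.0 F [-6.1 16.4  9. ] Mz 0.05 z 0.0473 yaw 68.1
gripped t 17.3 w 11.8 gf 30.0 F [-0.2  0.7  5.2] Mz -0.02 z 0.0473 yaw -6.7
turned t 18.5 w 12.0 gf 30.0 F [-5.8 14.4  7.4] Mz 0.0 z 0.0472 yaw 64.8
 t 22.2 w 45.0 gf 0.0 F [ 1.1  0.9 -0.5] Mz -0.02 z 0.2138 yaw 160.6
mod top [0.4738 0.1785] [47.1 36.7] 173.7
mod side [0.4734 0.178 ] [51.  45.5] 173.1
mod top [0.4669 0.0132] [46.6 35.1] 42.3
mod side [0.4659 0.0124] [52.6 50.4] 131.6
mod top [ 0.4509 -0.1081] [46.4 33.6] 166.6
mod side [ 0.4504 -0.1094] [55.  53.8] 79.3
```

View pics/k1.png

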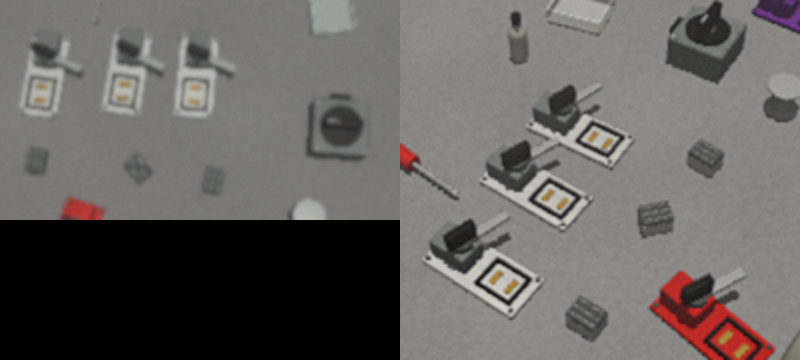

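All three toes now stand clear, at left-half (68,65), (152,65) and (222,65). The isolator is off and the modules have not moved. Next: module 0 into socket 0, centring it first by a squeeze along its length.

```bash
sed -i 's/^SOCK=.*/SOCK=[((.5879,.1788),-6.7),((.5964,.0420),-6.7),((.5942,-.0759),-3.45)]/' act.py
cat >> act.py <<'E'
def pick(xy,th):
    arm.grip(.07); above(xy,th+90,.09); line(xy,.010,feed=.12); arm.grip(.0); status("squeeze")
    arm.grip(.07); turn(-90); arm.grip(.0); status("grasp"); line(xy,.13,feed=.2); status("lifted")
def place(i):
    xy,a=SOCK[i]; above(xy,a,.13); status("over"); line(xy,.030,feed=.15); line(xy,.0185,feed=.04); status("down")
def release(i):
    arm.grip(.048); line(SOCK[i][0],.13,feed=.2)
E
python3 - <<'E'
from act import *
pick((.4736,.1782),-6.5); place(0)
E
```

```text
squeeze t 26.1 w 39.6 gf 30.0 F [-1.1 -1.3  5.8] Mz -0.04 z 0.0102 yaw 83.5
grasp t 28.9 w 29.9 gf 30.0 F [ 0.7 -0.2 -0.5] Mz 0.04 z 0.0100 yaw -6.5
lifted t 29.6 w 29.7 gf 30.0 F [ 0.4 -0.2 -1.3] Mz -0.03 z 0.1293 yaw -6.5
over t 30.2 w 29.7 gf 30.0 F [-0.2 -0.  -1.3] Mz 0.03 z 0.1279 yaw -6.7
down t 31.4 w 29.7 gf 30.0 F [-0.1 -0.  -0.7] Mz -0.03 z 0.0183 yaw -6.7
```

```bash
python3 - <<'E'
from act import *
release(0); close_knob(0); arm.move_joints(HOME); status()
I=shot("m0"); overview(I,"pics/m0.png"); find_modules(I,[(.4665,.013),(.4507,-.1087)])
E
```

```text
gripped t 35.4 w 11.7 gf 30.0 F [-5.7  2.8  7.8] Mz 0.08 z 0.0473 yaw 67.8
turned t 36.6 w 12.0 gf 30.0 F [-0.7 -0.2  1.6] Mz -0.11 z 0.0474 yaw -3.6
 t 40.0 w 44.8 gf 0.0 F [-0.3 -0.4  0.3] Mz 0.0 z 0.2137 yaw 160.6
mod top [0.4667 0.0131] [46.  35.3] 43.8
mod side [0.4659 0.0124] [52.5 50.5] 131.6
mod top [ 0.4678 -0.1368] [47.1 35.7] 163.9
mod side [ 0.4665 -0.1364] [63.6 50. ] 108.7
```

View pics/m0.png

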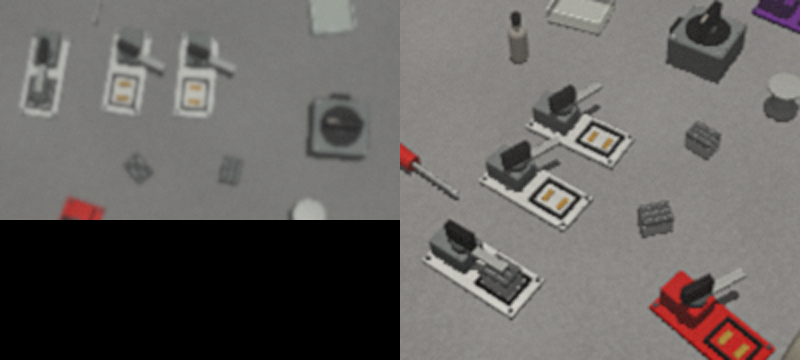

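Module 0 is seated with the toe over it, at right-half (500,265). Module 2 has been knocked to left-half (231,170), about (.467,-.137), so I'll remeasure it. Module 1 next.

```bash
python3 - <<'E'
from act import *
pick((.4663,.0128),42.5); place(1)
ok=28e-3<arm.current_width()<32e-3 and np.abs(arm.current_force()).max()<5
if ok:
    release(1); close_knob(1); arm.move_joints(HOME); status()
    I=shot("m1"); overview(I,"pics/m1.png"); find_modules(I,[(.4672,-.1366)])
E
```

```text
squeeze t 44.3 w 40.0 gf 30.0 F [-1.   0.3  7.6] Mz 0.01 z 0.0102 yaw 132.5
grasp t 47.1 w 29.9 gf 30.0 F [-0.6  0.7  0.6] Mz -0.01 z 0.0100 yaw 42.5
lifted t 47.9 w 30.2 gf 30.0 F [-1.2  0.6 -1.2] Mz -0.02 z 0.1293 yaw 42.5
over t 48.8 w 30.1 gf 30.0 F [-0.5  0.9 -1.6] Mz -0.05 z 0.1289 yaw -6.6
down t 50.0 w 29.9 gf 30.0 F [ 0.2 -0.3 -2.1] Mz 0.02 z 0.0183 yaw -6.7
gripped t 54.0 w 11.8 gf 30.0 F [-4.9  1.4  6.5] Mz -0.05 z 0.0473 yaw 67.8
turned t 55.2 w 11.9 gf 30.0 F [-0.9 -0.8  1.2] Mz -0.14 z 0.0473 yaw -3.6
 t 58.9 w 45.4 gf 0.0 F [ 0.6 -0.4 -0.9] Mz 0.0 z 0.2138 yaw 160.6
mod top [ 0.4676 -0.136 ] [46.3 35.1] 169.4
mod side [ 0.4674 -0.1378] [56.  55.4] 78.8
```

View pics/m1.png

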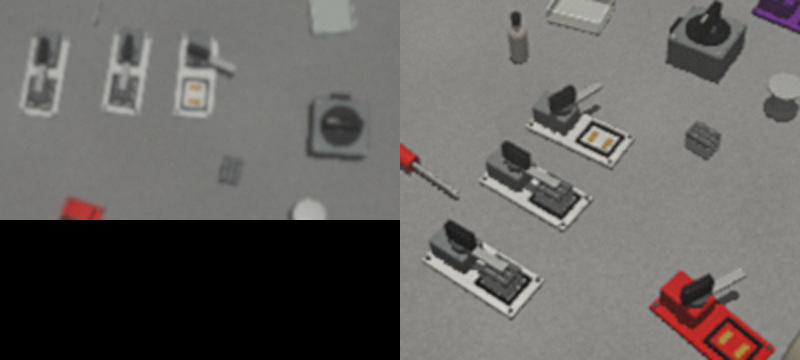

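Modules 0 and 1 are clamped, with toes over them at right-half (500,265) and (550,180). Module 2 is still at left-half (231,170), at (.4675,-.137) with yaw about 167°.

```bash
python3 - <<'E'
from act import *
pick((.4675,-.137),-13); place(2)
ok=28e-3<arm.current_width()<32e-3 and np.abs(arm.current_force()).max()<5
if ok:
    release(2); close_knob(2); arm.move_joints(HOME); status()
    I=shot("m2"); overview(I,"pics/m2.png")
E
```

```text
squeeze t 63.8 w 39.8 gf 30.0 F [-1.6  0.1  6. ] Mz -0.09 z 0.0102 yaw 77.0
grasp t 66.5 w 30.1 gf 30.0 F [ 0.4 -0.7 -0.5] Mz -0.07 z 0.0100 yaw -13.0
lifted t 67.3 w 30.0 gf 30.0 F [-0.2  0.6 -0.8] Mz -0.0 z 0.1293 yaw -13.0
over t 67.9 w 30.2 gf 30.0 F [-0.5 -0.1 -1.2] Mz -0.02 z 0.1283 yaw -3.4
down t 69.2 w 30.3 gf 30.0 F [-0.2 -0.4 -0.8] Mz -0.02 z 0.0184 yaw -3.4
gripped t 73.1 w 11.7 gf 30.0 F [-6.5  1.   7.8] Mz 0.01 z 0.0472 yaw 71.0
turned t 74.3 w 11.6 gf 30.0 F [-2.   0.2  3.3] Mz -0.06 z 0.0473 yaw -0.3
 t 78.3 w 44.6 gf 0.0 F [-0.8 -0.3 -0.3] Mz 0.01 z 0.2138 yaw 160.6
```

View pics/m2.png

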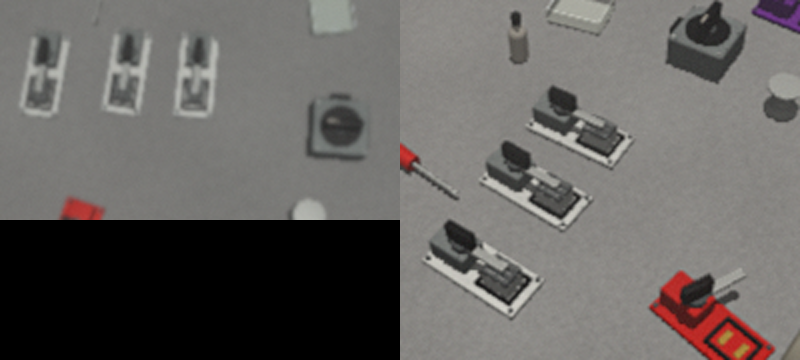

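All three modules are clamped, with toes over them at right-half (500,265), (550,180) and (595,122). Now the isolator goes back on.

```bash
python3 - <<'E'
from act import *
knob(ISO[0],ISO[1]+90,-87,.062,.14); arm.move_joints(HOME); status()
I=shot("end"); overview(I,"pics/end.png")
E
```

```text
gripped t 83.2 w 14.0 gf 30.0 F [-6.  -0.5  7.7] Mz -0.37 z 0.0624 yaw 88.0
turned t 84.7 w 13.6 gf 30.0 F [ 4.  -5.1 -5.4] Mz -0.1 z 0.0625 yaw 1.0
 t 89.1 w 45.0 gf 0.0 F [0.6 0.5 0.3] Mz -0.03 z 0.2139 yaw 160.6
```

View pics/end.png

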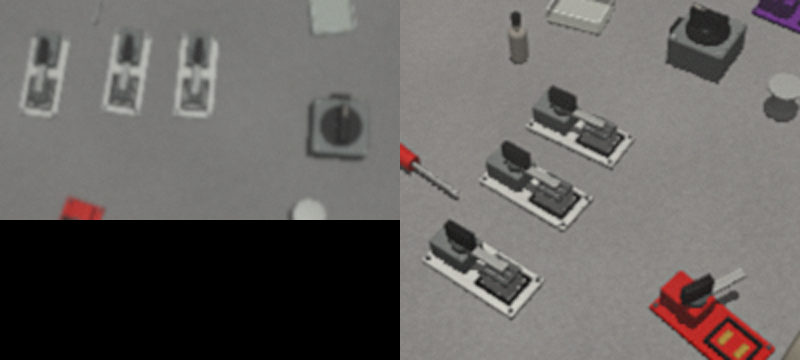

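The isolator bar is back along the box's x, with its mark at left-half (345,112). All three clamps are closed over their modules and nothing else has moved, so I'm handing in.

```bash
python3 -c "
from rig import arm
print(arm.sign_off())"
```

```text
the job is handed in; nothing more can be done
None
```

The job is handed in at about 89 s of the 210 s: isolator turned off first, all three modules seated and clamped in their own white sockets, isolator back on; the verdict was not shown to me.

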